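# Centre the watering bulb on the balance and tare

## Task

The watering bulb on the bench balance stands off-centre. Without gripping or lifting it, nudge it with light, slow fingertip taps until it stands upright in the middle of the round weighing pan, then let it stand untouched and press the balance's broad tare key fully down and release it. Do not tip the bulb or knock it off the pan, and leave the other things on the table where they are.

Things in the scene. Friction and masses are not known exactly. Their poses are not given: they have to be found in the camera images.
- bulb: The watering bulb: loose, tippy, hard dull-green plastic pear with short neck and white mushroom rose, 80 mm tall, about 0.13 kg, round about its upright z axis. Origin at the centre of its flat foot (24 mm across) on the pan. Widest (66 mm across) 30 mm above the foot; neck 15 mm, rose 24 mm. Pushed at its widest at 2 to 5 cm/s it slides (1 N) and stops with the push; pushed near the top it tips.
- bulb_belly (a point): Point on the bulb's axis at its widest height, 30 mm above the foot.
- pan_centre (a point): Centre of the top face of the weighing pan: a fixed flat round steel disc, 92 mm across, 4 mm thick, with a fine ring 55 mm across engraved about its centre. Its top is 62 mm above the table and 12 mm above the balance's deck. z is up; its x and y directions mean nothing.
- balance: Fixed white bench balance, 250 mm front to back (x), 180 mm wide (y), 50 mm high round the pan. Origin at the centre of its underside, on the table; -x points to its front. The pan's centre lies at x = +45 mm, y = 0. In front (x below -20 mm) a display slopes down to a key ledge 36 mm high.
- tare_key_top (a point): Centre of the top of the tare key: the broad oblong white key in the middle of the front ledge, 18 mm (x) by 42 mm (y), between small round fixed keys 12 mm across, 47 and 68 mm to either side of it. At rest its top is 43 mm above the table, 7 mm above the ledge; it is pressed straight down.
- tare_key (a joint): How far the tare key is pressed: 0 at rest, 0.004 m fully down. A spring key: it starts to move at about 1.2 N, is fully down at 4 N and comes back by itself.
- cup_a: Leave alone: white porcelain sample cup with a flat wooden stick standing in it, 64 mm across, 50 mm tall (110 mm with the stick), on the table on the balance's left. Origin at the centre of its underside.
- cup_b: Leave alone: a second such cup, nearer the balance's front, on its left. Origin at the centre of its underside.
- cup_c: Leave alone: a third such cup, just behind the balance. Origin at the centre of its underside.
- weight: Leave alone: brass knobbed weight, 24 mm across, 38 mm tall, on the table on the balance's right. Origin at the centre of its underside.
- spoon: Leave alone: steel spoon, 170 mm long, lying on the table on the balance's right. Origin at mid-length.
- grass_pot: Leave alone: square black pot of grass, 78 mm wide, about 120 mm tall, just behind the balance. Origin at the centre of its underside.
There are look-alikes about, which are no part of the job. What is shaped like the bulb but yellow is not meant.

How it is judged:
On the way, in this order (a step that is already met when the one before it is completed fails the run):
1. the bulb stands still and untouched in the middle of the pan (horizontal distance between bulb and pan_centre below 0.007 m and z of bulb in the frame of pan_centre between -0.003 and 0.003 m and angle between bulb's own z axis and vertical below 0.06 rad and linear speed of bulb below 0.01 m/s and angular speed of bulb below 0.2 rad/s and contact force between each of the arm, the fingers and bulb below 0.05 N), for 0.2 s.
2. the tare key is pressed while the bulb stands there untouched (horizontal distance between bulb and pan_centre below 0.007 m and z of bulb in the frame of pan_centre between -0.003 and 0.003 m and angle between bulb's own z axis and vertical below 0.06 rad and contact force between each of the arm, the fingers and bulb below 0.05 N and value of joint tare_key above 0.003 m), for 0.05 s.
At the end, for the whole second after the job is handed in: The bulb stands at rest and upright (within 0.06 rad) on the pan, its axis within 7 mm of the pan's centre, and the tare key has come up again (horizontal distance between bulb and pan_centre below 0.007 m and z of bulb in the frame of pan_centre between -0.003 and 0.003 m and angle between bulb's own z axis and vertical below 0.06 rad and linear speed of bulb below 0.01 m/s and angular speed of bulb below 0.2 rad/s and value of joint tare_key below 0.001 m); the robot touches nothing.
It fails at once if the bulb is tipped by more than 0.3 rad (angle between bulb's own z axis and vertical above 0.3 rad).
It fails at once if the bulb is lifted, or falls off the pan (z of bulb in the frame of pan_centre above 0.008 m or z of bulb in the frame of pan_centre below -0.01 m).
It fails at once if the bulb is gripped or struck: pressed with more than 5.5 N (contact force between any of the fingers, the arm and bulb above 5.5 N).
It fails at once if the bulb is knocked along faster than 0.25 m/s (linear speed of bulb above 0.25 m/s).
It fails at once if another thing on the table is moved by more than 20 mm (distance of any of cup_a, cup_b, cup_c, weight, spoon, grass_pot from where it was at the start of the episode above 0.02 m).
It also fails if it takes over 58 s, if anything falls off the work surface, if the arm or the gripper's body presses on something with over 40 N, if the wrist force passes 120 N, or if a joint passes its speed limit or range.

## Robot

A 6-joint arm with a two-finger parallel gripper is mounted at the origin on the work surface. World frame = base frame: x ahead of the robot, y to its left, z up, the work surface at z = 0. Lengths are in m, angles in rad, forces in N, time in s.
With the tool pointing down it reaches from about 0.325 to 0.775 m from the base axis. Payload 5.5 kg.
Tool frame: the origin (TCP) lies at the very end of the fingers, on their centre line; the grasp point (between the pads) lies 19 mm behind it; z points along the fingers, y is the line along which they close (so a half turn about z gives the same grasp; the last joint's range is limited). The gripper opens to 85 mm and grips with 20 to 120 N. Pads are 22 mm wide; open, the fingers measure 114 mm over their backs; the gripper's body (76 mm by 85 mm) begins 54 mm behind the grasp point. The pads swing forward as they close: fully open they stand 13 mm farther back than shut.
Start: joints at [-0.057, 0.091, 1.231, -0, 1.82, -0.057], TCP at [0.6, -0, 0.231] pointing down, gripper open.
Joint ranges: [-2.87, 2.87], [-0.86, 2.18], [0.17, 2.46], [-1.51, 4.65], [0.06, 2.69], [-2.65, 2.65]. Speed limits (rad/s): [2.57, 2.57, 3.01, 3.14, 3.14, 3.14].

## Interface

Orientations are given as a rotation vector (axis times angle).
In Python, from cell import arm, viewer gives the robot as it stands.
- The arm moves only by the shell command python3 -m inch 'ROWS' [OPENING]. ROWS is JSON, a list of rows, each a list of 2 entries, a list of its own where there are three numbers: the shift along the tool's x, y, z in cm, then the turn about the tool's z in rad. In form: [[[tx, ty, tz], yaw], ...]. A call has 1 to 8 rows; each row shifts and turns the commanded pose from where the row before left it, along the tool's axes as they then stand; what a row does not reach is not made up. A row lasts 1/10 s, in which the tool goes at most 50 mm and 8.59 degrees, less where a joint would pass 70% of its speed; a pose out of reach is approached as far as the arm can. A call with a gripper value outside its range is refused whole. OPENING is the opening, from 0 (shut) to 1 (fully open), set as the call begins (- or left out, the last holds). The fingers move at their own pace and stop on an object; the grip force is fixed at half the most. Time passes only in rows, so rows that do not move let the fingers close. It gives the time, the measured TCP pose, the force, the opening and the grip force at its end, in the units of the state.
- arm.get_obs(): the state, without advancing time (a new reading comes with each control period).
- viewer.grab_frame(name): name is "scene" or "side" or "wrist"; returns the picture (420x560x3 uint8, red, green, blue); there is no depth.
- viewer.camera_params(name): a dict with "K" (3x3 intrinsics, pixels), "dist" ([k1, k2, p1, p2, k3] as OpenCV has them; the pictures are not rectified), "rvec" (rotation vector, rad) and "tvec" (3), from world to camera coordinates, as OpenCV has them. Camera axes: x right, y down, z forward; pixel columns grow to the right and rows downward; lengths in m; the calibration is good to about 2 mm. A picture is of the moment at which its call begins: read the wrist's pose just before it. camera_params takes no time and is no camera call; for the wrist camera it gives the pose at the moment of the call.
- arm.job_done(): hands the job in; it is judged then, once.
The state is a dict: "time_s": time; "q": joint angles; "dq": joint speeds; "effort": joint torques, N m; "position": TCP position; "ee_rot": TCP orientation; "contact_force": force on the tool from outside, world axes, zero at the start; "torque": the same for the moment, N m; "grip_width": finger opening in m; "gripper_force": force on a finger pad.
Only numpy, scipy, OpenCV 4.12 (cv2) and the standard library are available. Lean on these libraries where they do the work, as an engineer would, in place of code of your own. Each camera call takes 0.05 s, during which the arm holds its last target. There are 200 camera calls.

## Working session

There is one attempt and no reset: what is moved stays moved. The work goes in short steps, Python scripts to look and compute and a shell command to move; the robot and the scene stay as the last step left them, time stands still between calls to the robot, and variables do not carry over. Pictures are saved under pics/ and viewed, at most 10 in all, crops included, and the job is handed in when it is done.

```bash
mkdir -p pics; ls
python3 - <<'E'
from cell import arm, viewer
import cv2,numpy as np
o=arm.get_obs();print(o['time_s'],o['position'],o['ee_rot'],o['grip_width'])
ims=[]
for n in("scene","side"):
    p=viewer.camera_params(n);R=cv2.Rodrigues(np.array(p['rvec']))[0];print(n,p['K'],p['dist'],(-R.T@np.array(p['tvec'])).round(3),R[2].round(2))
    im=viewer.grab_frame(n)[:,:,::-1];cv2.imwrite(f'pics/{n}0.png',im)
E
```

```text
pics
0.0 [5.99715953e-01 2.45366411e-06 2.30132846e-01] [-2.22042821e+00 -2.22037781e+00  2.06287126e-03] 0.08517007212931677
scene [[405.74659578   0.         284.17123998]
 [  0.         405.74659578 210.63340671]
 [  0.           0.           1.        ]] [-0.05588492  0.          0.          0.          0.        ] [ 1.171 -0.195  0.746] [-0.62  0.27 -0.74]
side [[386.20325727   0.         282.27241723]
 [  0.         386.20325727 213.31807748]
 [  0.           0.           1.        ]] [-0.1010119  0.         0.         0.         0.       ] [ 0.573 -0.555  0.512] [ 0.09  0.81 -0.57]
```

View pics/scene0.png

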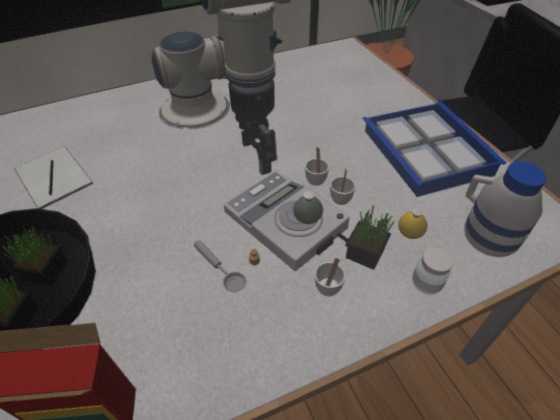

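View pics/side0.png

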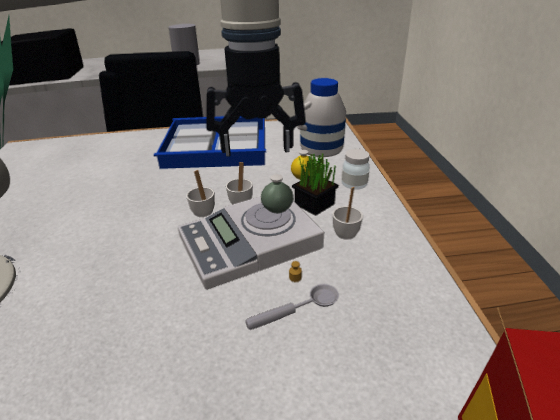

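Candidates: the green bulb is at scene (308,208) / side (277,196), and the yellow look-alike at scene (413,222) / side (302,167) is rejected. The pan is around scene (299,216), and the tare key around scene (258,190). Next I'll check with close crops.

Run:
```python
import cv2
def c(n,x,y,w,h,s,o):
    im=cv2.imread(f'pics/{n}.png')[y:y+h,x:x+w];cv2.imwrite(f'pics/{o}.png',cv2.resize(im,None,fx=s,fy=s,interpolation=cv2.INTER_CUBIC))
c('scene0',220,165,133,100,6,'c1');c('side0',175,165,160,120,5,'c2')
```

```text
(no output)
```

View pics/c1.png

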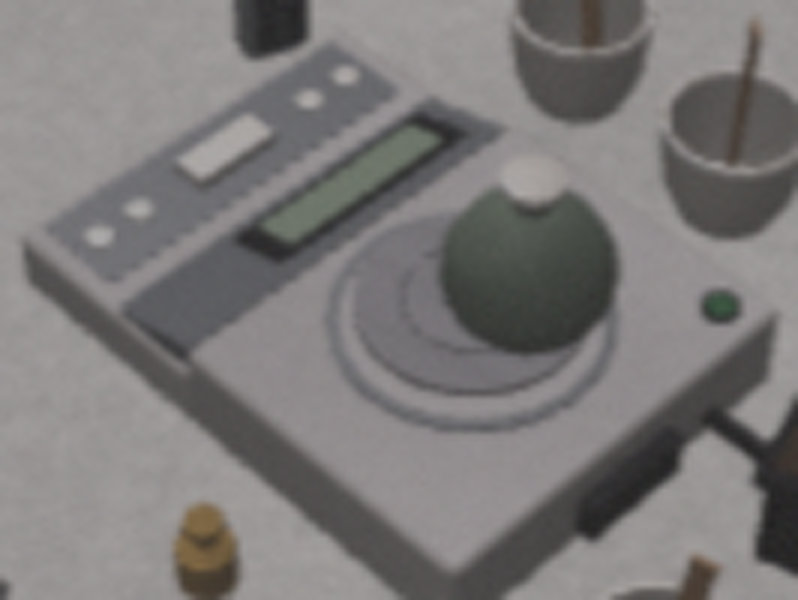

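View pics/c2.png

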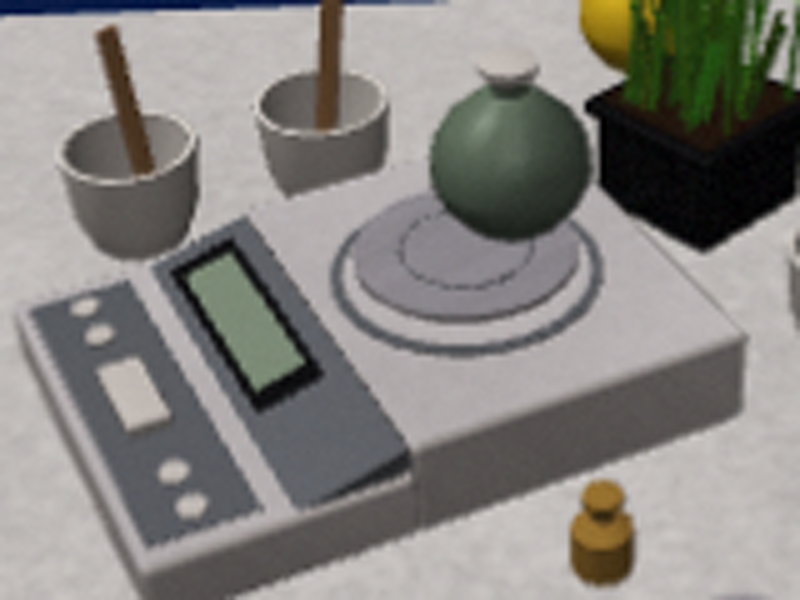

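The crops show the green bulb off-centre toward the pan's rear-left (c1 (530,268), c2 (510,160)), with its white rose at c1 (534,178) and c2 (508,67). The tare key is at c1 (224,146) and c2 (134,394). Next I fit the balance pose and bulb position from these.

```bash
cat > h.py <<'E'
import numpy as np,cv2
from scipy.optimize import least_squares
from cell import arm,viewer
P={n:viewer.camera_params(n) for n in("scene","side")}
def proj(n,X,p=None):
    p=p or P[n];return cv2.projectPoints(np.atleast_2d(np.array(X,float)),np.array(p['rvec']),np.array(p['tvec']),np.array(p['K']),np.array(p['dist']))[0][:,0]
t=np.linspace(0,2*np.pi,90)
def circ(x,y,z,r): return np.c_[x+r*np.cos(t),y+r*np.sin(t),0*t+z]
def sph(x,y,z,r): return np.vstack([circ(x,y,z+r*np.sin(a),r*np.cos(a)) for a in np.linspace(-1.5,1.5,40)])
def to(n,q): # crop->pixel
    q=np.atleast_2d(q).astype(float); return (q+.5)/6-.5+[220,165] if n=='scene' else (q+.5)/5-.5+[175,165]
E
python3 - <<'E'
from h import *
def res(v):
    x,y,a,kx,bx,by=v; c,s=np.cos(a),np.sin(a)
    W=lambda X,Y,Z:[x+c*X-s*Y,y+s*X+c*Y,Z]
    r=[];px,py,_=W(.045,0,0)
    pts={'scene':([(224,145),(98,236),(138,209),(309,98),(345,75)],),'side':([(134,392),(191,505),(173,471),(98,335),(84,307)],)}
    for n in P:
        mod=[W(kx,Y,Z) for Y,Z in((0,.043),(-.068,.039),(-.047,.039),(.047,.039),(.068,.039))]
        r+=[(proj(n,mod)-to(n,pts[n][0])).ravel()]
        ring=proj(n,circ(px,py,.062,.0275));pan=proj(n,circ(px,py,.062,.046))
        b=proj(n,sph(bx,by,.092,.033));ro=proj(n,[bx,by,.139])[0]
        if n=='scene':
            A=to(n,[405,352])[0];r+=[[ring[:,0].min()-A[0],ring[:,1].max()-A[1]]]
            B=to(n,[353,390])[0];r+=[[pan[:,0].min()-B[0],pan[:,1].max()-B[1]]]
            L,H=to(n,[[441,0],[618,353]]);R=to(n,[534,178])[0]
        else:
            A,A2=to(n,[[398,290],[535,0]]);r+=[[ring[:,0].min()-A[0],ring[:,1].max()-A[1],ring[:,0].max()-A2[0]]]
            B,B2=to(n,[[353,312],[578,0]]);r+=[[pan[:,0].min()-B[0],pan[:,1].max()-B[1],pan[:,0].max()-B2[0]]]
            L,H=to(n,[[430,0],[591,242]]);R=to(n,[508,67])[0]
        r+=[[b[:,0].min()-L[0],b[:,0].max()-H[0],b[:,1].max()-H[1]],ro-R]
    return np.concatenate(r)
s=least_squares(res,[.6,0,0,-.1,.65,0],loss='soft_l1',x_scale=.01,diff_step=1e-4)
x,y,a,kx,bx,by=s.x;c,sn=np.cos(a),np.sin(a)
print(s.x.round(4));print(res(s.x).round(1))
p=np.array([x+c*.045,y+sn*.045]);print('pan',p,'key',x+c*kx,y+sn*kx,'bulb-pan',np.array([bx,by])-p)
# things
for n,q,z in(("side",(347,228),.0),("side",(239,195),0),("side",(201,208),0)):
    pp=P[n];R=cv2.Rodrigues(np.array(pp['rvec']))[0];C=-R.T@np.array(pp['tvec'])
    d=R.T@np.append(cv2.undistortPoints(np.array([[q]],float),np.array(pp['K']),np.array(pp['dist']))[0,0],1)
    print(q,(C+d*(.025-C[2])/d[2]).round(3))
E
```

```text
[ 0.5759  0.0691  0.3569 -0.0988  0.638   0.0975]
[-0.4 -0.4 -0.4 -0.5 -0.4 -0.4 -0.7 -0.5 -0.8 -0.7 -0.9 -0.4 -0.3 -0.3
 -0.4  0.2  0.6 -0.  -0.4  0.  -0.6  0.7 -0.5  0.4 -0.5  0.3 -0.6  0.1
 -0.5  0.3 -1.  -0.   0.1  0.2  0.5 -0.3  0.3  0.3 -0.1 -1.4]
pan [0.61803337 0.08484643] key 0.483318458890422 0.03461069314528408 bulb-pan [0.01993346 0.01260729]
(347, 228) [0.779 0.061 0.025]
(239, 195) [0.561 0.224 0.025]
(201, 208) [0.473 0.182 0.025]
```

Run:
```python
from h import *
def ray(n,q,z):
    pp=P[n];R=cv2.Rodrigues(np.array(pp['rvec']))[0];C=-R.T@np.array(pp['tvec'])
    d=R.T@np.append(cv2.undistortPoints(np.array([[q]],float),np.array(pp['K']),np.array(pp['dist']))[0,0],1)
    return (C+d*(z-C[2])/d[2]).round(3)
f=to('side',[705,250])[0];print('pot front bottom corner',ray('side',f,0), ray('side',to('side',[604,190])[0],0))
for h in(.05,.06,.07):print(h,ray('side',to('side',[703,160])[0],h),ray('side',to('side',[587,105])[0],h))
# scene pot: bottom corners full-res approx (347,253)?,(379,266)
for q in((379,266),(347,255),(391,237)):print(q,ray('scene',q,0),ray('scene',q,.06))
print(P['side'])
im=cv2.imread('pics/scene0.png')[165:285,280:440];a=cv2.resize(im,None,fx=5,fy=5,interpolation=2);cv2.imwrite('pics/c3.png',a)
```

```text
pot front bottom corner [0.732 0.153 0.   ] [0.694 0.209 0.   ]
0.05 [0.729 0.151 0.05 ] [0.685 0.206 0.05 ]
0.06 [0.726 0.136 0.06 ] [0.683 0.189 0.06 ]
0.07 [0.722 0.121 0.07 ] [0.68  0.173 0.07 ]
(379, 266) [ 0.783  0.207 -0.   ] [0.815 0.174 0.06 ]
(347, 255) [ 0.728  0.157 -0.   ] [0.763 0.128 0.06 ]
(391, 237) [0.725 0.278 0.   ] [0.761 0.24  0.06 ]
{'K': array([[386.20325727,   0.        , 282.27241723],
       [  0.        , 386.20325727, 213.31807748],
       [  0.        ,   0.        ,   1.        ]]), 'dist': array([-0.1010119,  0.       ,  0.       ,  0.       ,  0.       ]), 'rvec': array([ 2.17824806, -0.14705382,  0.05399687]), 'tvec': array([-0.63019101,  0.1522819 ,  0.69184109])}
```

View pics/c3.png

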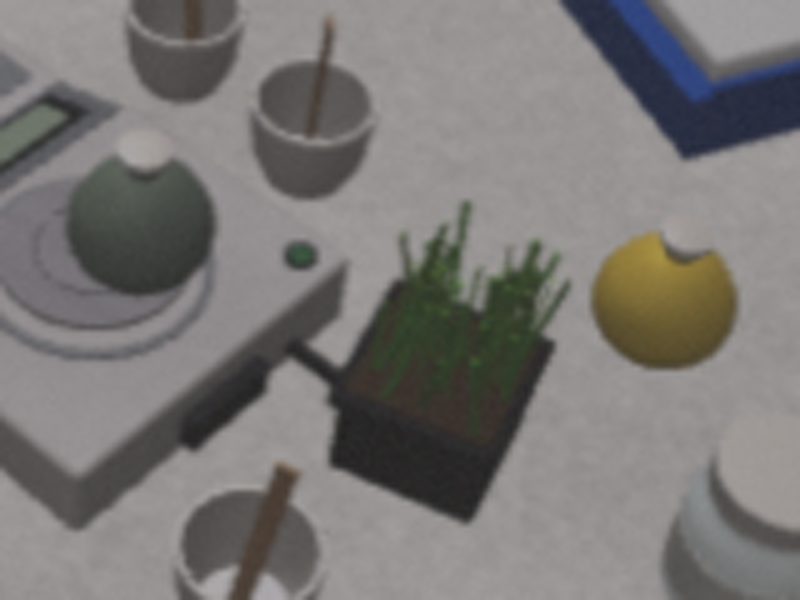

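```bash
python3 -m inch '[[[2.6,1.76,0],0],[[2.6,1.76,0],0],[[2.6,1.76,0],0],[[2.6,1.76,0],0],[[2.6,1.76,0],0],[[0,0,0],0]]' 0; python3 -m inch '[[[0,0,0],0.144],[[0,0,0],0.144],[[0,0,0],0.144],[[0,0,0],0.144],[[0,0,0],0.144],[[0,0,0],0.144],[[0,0,0],0.143],[[0,0,0],0]]'
```

```text
time_s: 0.7
position: [0.6887, 0.1334, 0.2282]
ee_rot: [-2.215, -2.223, 0.003]
contact_force: [-0.1, 0.2, -0.5]
grip_width: 0.0004
gripper_force: 0.0
time_s: 1.5
position: [0.6877, 0.1293, 0.2309]
ee_rot: [3.018, 0.871, -0.001]
contact_force: [-0.4, -0.3, 0.2]
grip_width: 0.0001
gripper_force: 0.0
```

```bash
python3 -m inch '[[[0,0,3],0],[[0,0,3],0],[[0,0,3],0],[[0,0,3],0],[[0,0,2],0],[[0,0,1],0],[[0,0,0],0],[[0,0,0],0]]'
python3 - <<'E'
from h import *
a=viewer.grab_frame('side')[110:260,200:350,::-1];b=viewer.grab_frame('scene')[120:270,240:390,::-1]
cv2.imwrite('pics/v1.png',cv2.resize(np.hstack([a,b]),(800,400),interpolation=2))
E
```

```text
time_s: 2.3
position: [0.6885, 0.1299, 0.0826]
ee_rot: [3.017, 0.876, 0.002]
contact_force: [0.3, 0.3, 0.6]
grip_width: -0.0
gripper_force: 0.0
```

View pics/v1.png

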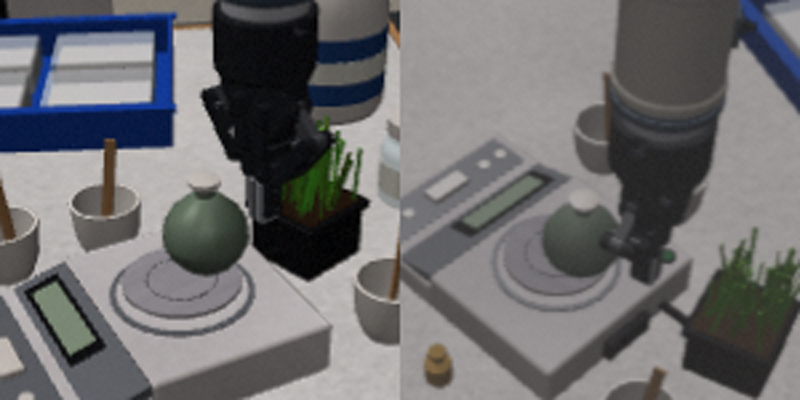

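```bash
python3 -m inch '[[[-0.3,0,0],0],[[-0.3,0,0],0],[[-0.3,0,0],0],[[-0.3,0,0],0],[[-0.3,0,0],0],[[-0.3,0,0],0],[[-0.2,0,0],0],[[0,0,0],0]]';  python3 -m inch '[[[-0.25,0,0],0],[[-0.25,0,0],0],[[-0.25,0,0],0],[[-0.2,0,0],0],[[0,0,0],0],[[0,0,0],0]]'
cat > m.py <<'E'
from h import *
import sys
# bulb fit from green mask silhouettes: dark-green pixels near the pan
pan=np.array([.6180,.0848]);o=arm.get_obs();print(o['time_s'],o['position'].round(4) if hasattr(o['position'],'round') else o['position'])
seg={}
for n in P:
    im=viewer.grab_frame(n)[:,:,::-1].copy();cv2.imwrite(f'pics/{n}_{sys.argv[1]}.png',im)
    g=im.astype(int);m=((g[:,:,1]-np.maximum(g[:,:,2],g[:,:,0])>2)).astype(np.uint8)
    c=proj(n,[*pan,.092])[0];yy,xx=np.mgrid[:420,:560];m[(xx-c[0])**2+(yy-c[1])**2>30**2]=0
    m=cv2.morphologyEx(m,cv2.MORPH_CLOSE,np.ones((3,3)));m=cv2.morphologyEx(m,cv2.MORPH_OPEN,np.ones((3,3)))
    k,l,st,ce=cv2.connectedComponentsWithStats(m);i=1+np.argmin(np.hypot(*(ce[1:]-c).T)-st[1:,4]/50);seg[n]=(l==i);print(n,st[i])
def sil(n,bx,by):
    s=np.zeros((420,560),np.uint8);h=cv2.convexHull(proj(n,sph(bx,by,.092,.033)).astype(np.float32))
    cv2.fillConvexPoly(s,np.round(h*16).astype(np.int32),255,cv2.LINE_AA,4);return s
def res(v):
    r=[]
    for n in P:
        x,y,w,h=cv2.boundingRect(seg[n].astype(np.uint8));b=proj(n,sph(*v,.092,.033))
        r+=[b[:,0].min()-(x-.5),b[:,0].max()-(x+w-.5),b[:,1].max()-(y+h-.5)]
    return np.array(r)
s=least_squares(res,pan,loss='soft_l1',x_scale=.01,diff_step=1e-4)
print('bulb-pan mm',((s.x-pan)*1e3).round(1),'res',res(s.x).round(1))
A=cv2.imread(f'pics/side_{sys.argv[1]}.png')[130:260,200:330];B=cv2.imread(f'pics/scene_{sys.argv[1]}.png')[150:280,230:360]
cv2.imwrite(f'pics/v_{sys.argv[1]}.png',cv2.resize(np.hstack([A,B]),(800,400),interpolation=2))
E
python3 m.py a
```

```text
time_s: 3.2
position: [0.6709, 0.1192, 0.0814]
ee_rot: [3.018, 0.874, 0.0]
contact_force: [0.1, 0.7, 0.4]
grip_width: -0.0
gripper_force: 0.2
time_s: 3.8
position: [0.6629, 0.1141, 0.0812]
ee_rot: [3.018, 0.874, -0.001]
contact_force: [0.4, -0.1, 1.2]
grip_width: 0.0001
gripper_force: 0.0
3.8 [0.6629 0.1141 0.0812]
scene [288 195  24  25 357]
side [255 185  33  31 780]
bulb-pan mm [6.8 5. ] res [-0.5  5.4  1.4 -0.4 -0.3  0.6]
```

View pics/v_a.png

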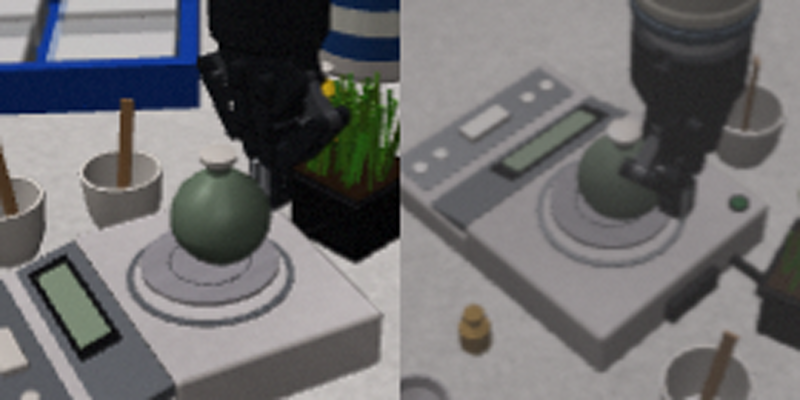

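The bulb is upright and now about 8.4 mm off. In the side half its rose is at (218,158), and the fingertip is against its rear-left. I'll push 8 mm more, back away, then measure with a clear view.

```bash
python3 -m inch '[[[-0.2,0,0],0],[[-0.2,0,0],0],[[-0.2,0,0],0],[[-0.2,0,0],0],[[0,0,0],0],[[0,0,0],0]]'; python3 -m inch '[[[0.3,0,0],0],[[0.5,0,0],0],[[1,0,0],0],[[1,0,0],0],[[0.5,0,0],0],[[0,0,0],0]]'; python3 m.py b
```

```text
time_s: 4.5
position: [0.6561, 0.1099, 0.0812]
ee_rot: [-3.018, -0.874, 0.001]
contact_force: [-0.3, 1.1, 0.5]
grip_width: -0.0002
gripper_force: 0.2
time_s: 5.1
position: [0.6846, 0.128, 0.0809]
ee_rot: [-3.017, -0.875, 0.001]
contact_force: [0.0, 0.1, 0.0]
grip_width: 0.0004
gripper_force: 0.0
5.1 [0.6846 0.128  0.0809]
scene [269 186  44  32 715]
side [252 186  33  31 787]
bulb-pan mm [-0.1 -2.7] res [14.1 -0.1  2.4 -0.6 -0.3  2.1]
```

View pics/v_b.png

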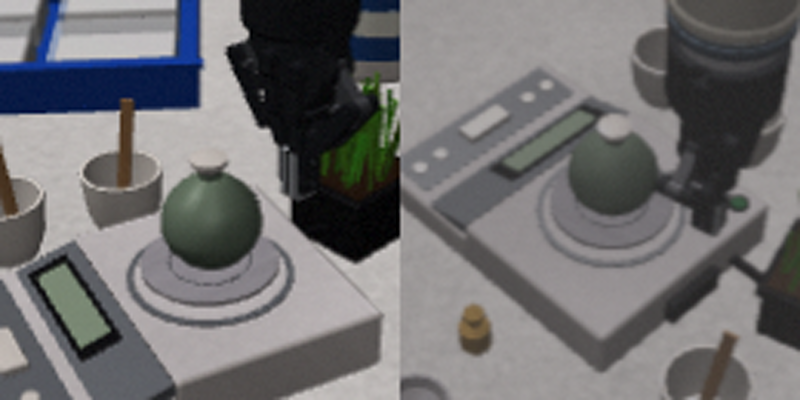

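The bulb is upright and alone, and looks centred: side bulb (161–263, bottom 271), scene bulb (568–658, bottom 217). The scene mask leaked into the display, so I'll check with these hand-read edges.

Run:
```python
from h import *
pan=np.array([.6180,.0848]);k=400/130
obs={'side':(200+161/k-.3,200+263/k-.3,130+271/k-.3,(200+209.5/k-.3,130+160/k-.3)),'scene':(230+168/k-.3,230+258/k-.3,150+217/k-.3,(230+215/k-.3,150+127/k-.3))}
def res(v):
    r=[]
    for n,(a,b,c,ro) in obs.items():
        q=proj(n,sph(*v,.092,.033));r+=[q[:,0].min()-a,q[:,0].max()-b,q[:,1].max()-c,*(proj(n,[*v,.139])[0]-ro)]
    return np.array(r)
s=least_squares(res,pan,x_scale=.01,diff_step=1e-4);print(((s.x-pan)*1e3).round(1),res(s.x).round(1))
# pan recheck
for n in P:
    q=proj(n,circ(*pan,.062,.0275));w=proj(n,circ(*pan,.062,.046));o=np.array([200,130]) if n=='side' else np.array([230,150])
    for z in(q,w):print(n,((z.min(0)-o+.3)*k).round(),((z.max(0)-o+.3)*k).round())
```

```text
[ 2.5 -0.7] [ 0.1  0.2  0.1  0.1 -1.  -0.4  0.1  0.2 -0.3 -0.6]
scene [174. 170.] [248. 225.]
scene [149. 152.] [273. 245.]
side [169. 235.] [252. 283.]
side [140. 220.] [280. 300.]
```

Measured offset is 2.6 mm, so the centring is done. Next is the tare key at (0.483, 0.035), with its top at z = 0.043. I'll raise, align with the balance, and go there.

```bash
python3 -m inch '[[[0,0,-2],0],[[0,0,-3],0],[[0,0,-4],0],[[0,0,-4],0],[[0,0,0],0],[[0,0,0],0.103],[[0,0,0],0.103],[[0,0,0],0]]'; python3 -m inch '[[[-3.69,0.29,0],0],[[-3.69,0.29,0],0],[[-3.69,0.29,0],0],[[-3.69,0.29,0],0],[[-3.69,0.29,0],0],[[-3.69,0.29,0],0],[[0,0,0],0],[[0,0,0],0]]'; python3 -m inch '[[[0,0,3],0],[[0,0,3],0],[[0,0,3],0],[[0,0,3],0],[[0,0,2],0],[[0,0,0.8],0],[[0,0,0],0],[[0,0,0],0]]'
python3 m.py c
```

```text
time_s: 6.0
position: [0.684, 0.1273, 0.211]
ee_rot: [3.092, 0.557, -0.001]
contact_force: [0.8, 0.5, -1.0]
grip_width: 0.0002
gripper_force: 0.0
time_s: 6.8
position: [0.4826, 0.0335, 0.2117]
ee_rot: [3.091, 0.561, 0.003]
contact_force: [0.4, 0.3, -0.2]
grip_width: 0.0
gripper_force: 0.0
time_s: 7.6
position: [0.4838, 0.0339, 0.0644]
ee_rot: [3.091, 0.56, 0.002]
contact_force: [0.4, -0.2, 0.2]
grip_width: 0.0004
gripper_force: 0.0
7.6 [0.4838 0.0339 0.0644]
scene [269 186  44  32 697]
side [252 186  33  31 787]
bulb-pan mm [-0.1 -2.7] res [14.1 -0.1  2.4 -0.6 -0.3  2.1]
```

View pics/v_c.png

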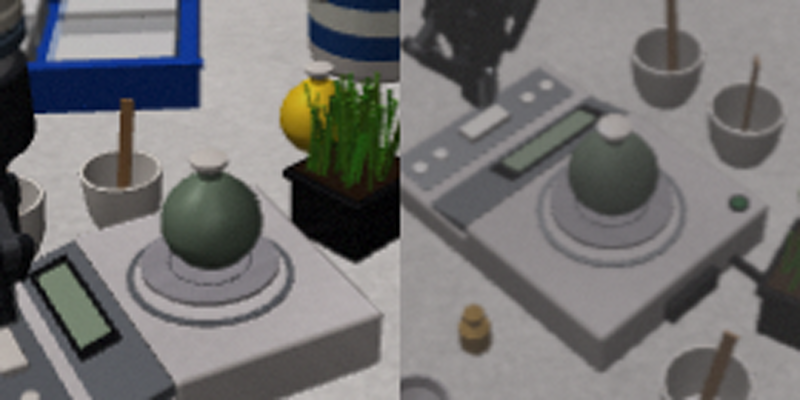

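The bulb is unmoved and upright. The fingertip is over the tare key, with its tip at scene (485,103) and the key at (485,122). Pressing now.

```bash
python3 -m inch '[[[0,0,1],0],[[0,0,0.6],0],[[0,0,0.4],0],[[0,0,0.2],0],[[0,0,0.2],0],[[0,0,0.2],0],[[0,0,0],0],[[0,0,0],0]]'
```

```text
time_s: 8.5
position: [0.4828, 0.0337, 0.0389]
ee_rot: [3.091, 0.559, 0.0]
contact_force: [-5.8, -0.7, 9.4]
grip_width: 0.0001
gripper_force: 5.1
```

9.4 N at z = 0.0389 means the key is at its 4 mm stop. Now I release.

```bash
python3 -m inch '[[[0,0,-0.5],0],[[0,0,-1],0],[[0,0,-3],0],[[0,0,-4],0],[[0,0,-4],0],[[0,0,0],0],[[0,0,0],0],[[0,0,0],0]]'; python3 m.py d
```

```text
time_s: 9.3
position: [0.4825, 0.0337, 0.161]
ee_rot: [-3.091, -0.559, 0.003]
contact_force: [0.2, 0.3, -0.9]
grip_width: -0.0002
gripper_force: 0.0
9.3 [0.4825 0.0337 0.161 ]
scene [269 186  44  33 709]
side [252 186  33  31 785]
bulb-pan mm [ 0.  -2.8] res [14.1 -0.2  1.4 -0.6 -0.2  2.1]
```

View pics/v_d.png

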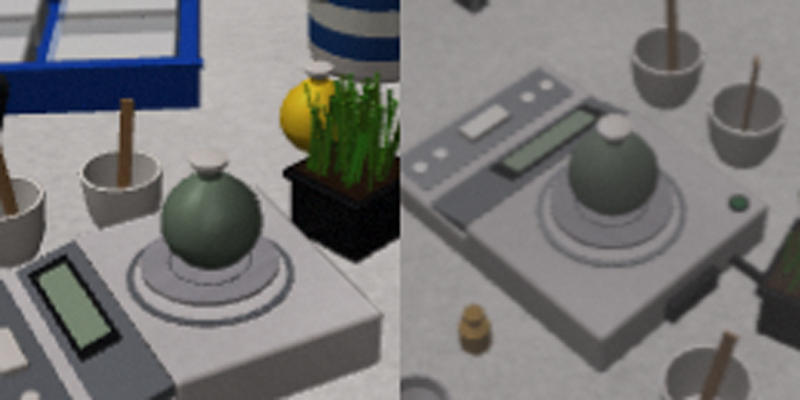

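The bulb still stands centred (side (211,220), scene (613,172)), the key is up at scene (485,122), and the arm is clear.

```bash
python3 -c "from cell import arm; print(arm.job_done())"
```

```text
the job is handed in; nothing more can be done
None
```

The job is handed in, though no verdict came back: the bulb stands upright about 2.6 mm from the pan centre (limit 7 mm), the tare key was pressed to its stop at 9.4 N and has come back up, and nothing else was seen to move.

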